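# Fetch the square jar from a tilt-out bin

## Task

One of the two tilt-out bins holds a square jar: tilt that bin fully forward, take the jar out and stand it upright on the floor of the white tray, setting it down rather than dropping it. Then close the bin fully again. Leave the round jar and its bin, the tissue box and the mug undisturbed.

Things in the scene. Friction and masses are not known exactly. Their poses are not given: they have to be found in the camera images.
- unit: Fixed plywood unit, 160 deep (x) x 374 wide (y) x 206 high, with two tilt-out bins side by side in its open front, which faces the robot's left. Origin: centre of the front's lower edge, on the table; x into the unit, y along the front, z up. A 6 mm clear top (underside 200 mm up) covers the bins from the front face back: no reach from above. 12 mm upright walls at y = -181, 0, 181.
- bin_left (a joint): Tilt of the bin on the unit's +y side, rad: 0 closed, grows as its top tilts forward, out of the unit, stop at 0.65. Pivot stiff (0.45 N m, about 4 to 6 N at the handle): stays at any angle. Translucent blue, open-topped, 166 wide x 100 deep; heights from its underside: front panel 125, back wall 70, sides 75. Floor, front and back 5 thick, sides 4.
- bin_left_hinge (a point): Pivot of bin_left: middle of the lower edge of the outer face of its front panel, 30 mm above the table. Its axes turn with the bin: x into the bin (from front to back), y along the pivot as the unit's y, z up the front panel.
- bin_left_handle (a point): Middle of bin_left's handle: a round steel bar 12 thick, 60 long up and down the front (bin's z), 40 mm out from the panel's outer face and 90 mm up from the pivot; 12 mm legs join it to the panel 30 mm above and below this point. Axes as bin_left_hinge. Can be pinched across y.
- bin_right (a joint): Tilt of the bin on the unit's -y side; otherwise the same as bin_left.
- bin_right_hinge (a point): Pivot of bin_right, as bin_left_hinge.
- bin_right_handle (a point): Middle of bin_right's handle, as bin_left_handle.
- square_jar: Terracotta-brown jar: square body 60 x 60 x 90 high, square white lid 44 x 44 and 25 high on top, sides parallel to the body's (115 in all), 250 to 490 g. Origin: centre of its underside, x and y square to its sides, z up through the lid. Stands in one of the bins (either), up to 15 mm off the bin's middle, 0 to 10 mm behind the front panel; as the bin tilts it comes to lean on the front panel.
- round_jar: Terracotta-brown jar, round body 60 across x 90 high, round white lid 44 across and 25 high. Origin: centre of its underside. Stands in the other bin; to be left alone.
- tray: White open tray, fixed, 150 x 150 outside, walls 6 thick and 35 high, floor 6 thick. Origin: centre of its underside, on the table.
- tissue_box: Lavender tissue box 115 x 220 x 60, standing on the table (its tissue reaches about 90). Origin: centre of its underside. Bystander.
- mug: Blue ceramic mug, 80 across, 90 high, with a handle. Origin: centre of its underside. Bystander.
Things that resemble listed ones, but are neither listed nor needed, are in the scene too. Leave any turquoise or yellow look-alike of the square_jar alone.

How it is judged:
By the outcome, as a careful person would: the job done as asked, in the order asked, and still so for the second after the job is handed in, with the robot touching nothing.
It also fails if it takes over 72 s, if anything falls off the work surface, if the arm or the gripper's body presses on something with over 40 N, if the wrist force passes 120 N, or if a joint passes its speed limit or range.

## Robot

A 7-joint arm with a two-finger parallel gripper is mounted at the origin on the work surface. World frame = base frame: x ahead of the robot, y to its left, z up, the work surface at z = 0. Lengths are in m, angles in rad, forces in N, time in s.
With the tool pointing down it reaches from about 0.4 to 0.85 m from the base axis. Payload 10.4 kg.
Tool frame: the origin (TCP) lies between the finger pads; the fingertips stand 8 mm ahead of it and the grasp point (between the pads) lies 11 mm behind it; z points along the fingers, x is the direction in which the jaws open and shut, and the axes are right-handed (so a half turn about z gives the same grasp; the last joint's range is limited). The gripper opens to 87 mm and grips with 3 to 60 N. Pads are 19 mm wide; open, the fingers measure 117 mm over their backs; the gripper's body (75 mm by 190 mm) begins 51 mm behind the grasp point.
Start: joints at [1.204, 0.332, -0.065, 1.46, 0.022, 1.35, -0.088], TCP at [0.211, -0.588, 0.231] pointing down, gripper open.
Joint ranges: [-2.6, 2.6], [-0.5, 2.12], [-1.47, 1.34], [0.16, 2.42], [-1.27, 4.41], [0.06, 2.06], [-2.6, 2.6]. Speed limits (rad/s): [2.22, 2.22, 2.79, 2.79, 3.14, 3.14, 3.14].

## Interface

Orientations are given as a unit quaternion [x, y, z, w].
In Python, from bench import r, viewer gives the robot as it stands.
- The arm moves only by the tool apply_moves, never from a script. Its argument "increments" is a list of rows, each an object with "grip": the closure in counts, from 0 (fully open) to 255 (shut); "xyz": the shift along the tool's x, y, z in mm, a list of three; "rotation": the turn, a rotation vector about the tool's x, y, z in degrees, a list of three. A call has 1 to 5 rows; each row is the pose to reach, as a shift and turn from the pose measured when the call began, along the tool's axes at that moment; what a row does not reach only later rows make up. A row lasts 1/8 s, in which the tool goes at most 62.5 mm and 10.7 degrees, less where a joint would pass 70% of its speed; a pose out of reach is approached as far as the arm can. A call with a gripper value outside its range is refused whole. The fingers move at their own pace and stop on an object; "squeeze" is the grip in N (left out, the last holds). Time passes only in rows, so rows that repeat a pose let the fingers close. It gives the time, the measured TCP pose, the force and the opening at its end, in the units of the state.
- r.read_state(): the state, without advancing time (a new reading comes with each control period).
- viewer.camera(name): name is "side" or "top"; returns a dict with "img" (420x560x3 uint8, blue, green, red), "range_z" (420x560 float32, m along the optical axis (not along the pixel's ray), 0 where there is no reading), "vertical_fov" (degrees; the focal length in pixels is half the picture's height over the tangent of half this angle, whatever the lens; pixels are square), "cx", "cy" (the principal point, pixels), "rvec" (rotation vector, rad) and "tvec" (3), from world to camera coordinates, as OpenCV has them. Camera axes: x right, y down, z forward; pixel columns grow to the right and rows downward; lengths in m; the calibration is good to about 2 mm. A picture is of the moment at which its call begins.
- r.close_job(): hands the job in, once; it reports no verdict.
The state is a dict: "time": time; "joint_positions": joint angles; "joint_vel": joint speeds; "joint_torque": joint torques, N m; "ee_pos": TCP position; "eef_rot": TCP orientation; "ft_force": force on the tool from outside, world axes, zero at the start; "torque": the same for the moment, N m; "width": finger opening in m.
Only numpy, scipy, OpenCV 4.12 (cv2) and the standard library are available. Lean on these libraries where they do the work, as an engineer would, in place of code of your own. Each camera call takes 0.05 s, during which the arm holds its last target.

## Working session

There is one attempt and no reset: what is moved stays moved. The work goes in short steps, Python scripts to look and compute and a tool call to move; the robot and the scene stay as the last step left them, time stands still between calls to the robot, and variables do not carry over. Pictures are saved under pics/ and viewed, and the job is handed in when it is done.

Besides the shell and the picture viewer there is one more tool, called after "Emit:" as name([rows], argument=value, ...), one row to a line, values as JSON. apply_moves: Moves the arm, as the interface text tells. Its arguments: {"type":"object","properties":{"increments":{"type":"array","items":{"type":"object","properties":{"grip":{"type":"number"},"xyz":{"type":"array","items":{"type":"number"}},"rotation":{"type":"array","items":{"type":"number"}}}}},"squeeze":{"type":"number"}},"required":["increments"]}

```bash
ls; mkdir -p pics; cat > h.py <<'E'
import numpy as np, cv2
from bench import r, viewer
from scipy.spatial.transform import Rotation as R
def cam(n):
    c=viewer.camera(n); f=c['img'].shape[0]/2/np.tan(np.radians(c['vertical_fov'])/2)
    c['f']=f; c['Rm']=cv2.Rodrigues(np.array(c['rvec'],float))[0]; c['t']=np.array(c['tvec'],float).ravel()
    z=c['range_z']; v,u=np.mgrid[:z.shape[0],:z.shape[1]]
    P=np.stack([(u-c['cx'])/f*z,(v-c['cy'])/f*z,z],-1)
    c['W']=(P-c['t'])@c['Rm']; c['W'][z<=0]=np.nan
    return c
def proj(c,p):
    q=np.atleast_2d(p)@c['Rm'].T+c['t']; return q[:,:2]/q[:,2:]*c['f']+[c['cx'],c['cy']]
E
python3 - <<'E'
from h import *
print(r.read_state())
for n in('side','top'):
    c=cam(n); cv2.imwrite(f'pics/{n}0.png',c['img']); np.savez(f'{n}0.npz',W=c['W'],img=c['img'])
    print(n,c['vertical_fov'],c['cx'],c['cy'],-c['Rm'].T@c['t'],c['Rm'][2])
E
```

```text
pics
{'time': 0.0, 'joint_positions': array([ 1.20440272,  0.33285522, -0.06469027,  1.46096287,  0.0215858 ,
        1.3498519 , -0.0885055 ]), 'joint_vel': array([ 0.00125525, -0.00153721, -0.0014083 , -0.00114562, -0.00024568,
       -0.00031291, -0.00068143]), 'joint_torque': array([ 5.76217426e-04, -6.23266697e+01,  2.53168697e-02, -3.89896989e+01,
       -6.12023938e-02,  3.96115123e-02,  1.45479444e-04]), 'ee_pos': array([ 0.21053305, -0.58808026,  0.22975399]), 'eef_rot': array([ 8.17638028e-01, -5.75732210e-01, -5.80014801e-04, -3.76097496e-04]), 'ft_force': array([-0.83826965,  0.64044129, -0.0766981 ]), 'torque': array([-0.02470843,  0.0053292 , -0.0004725 ]), 'width': 0.08684953547686317}
side 50.81956975116397 280.48017695299137 212.78060647883126 [ 0.41186456 -0.75360884  0.67745591] [ 0.22707704  0.79410496 -0.56376709]
top 57.16492502432629 280.37746799737283 213.10099509789129 [0.4983657  0.04109273 0.8814221 ] [ 1.76987048e-01  4.40991629e-04 -9.84213082e-01]
```

View pics/side0.png

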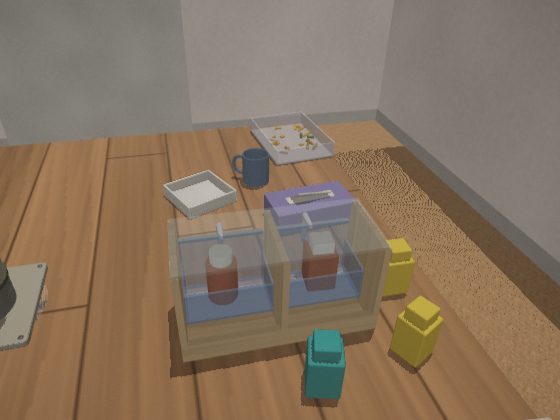

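View pics/top0.png

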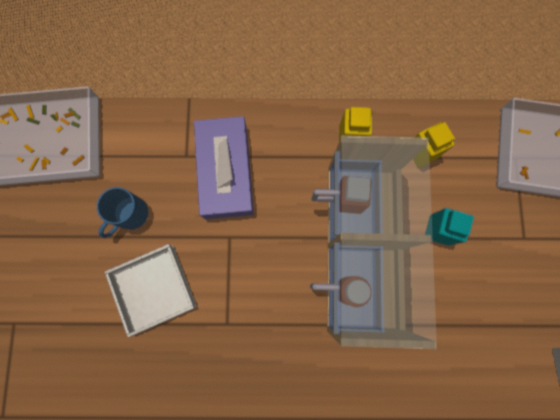

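```bash
python3 - <<'E'
from h import *
d=np.load('top0.npz');W=d['W'];img=d['img'];s=np.load('side0.npz')
a=cv2.resize(img[110:360,300:450],None,fx=2.4,fy=2.4,interpolation=cv2.INTER_CUBIC)
b=cv2.resize(s['img'][200:350,160:400],None,fx=1.8,fy=1.8,interpolation=cv2.INTER_CUBIC)
o=np.zeros((600,800,3),np.uint8);o[:a.shape[0],:a.shape[1]]=a;o[:b.shape[0],365:365+b.shape[1]]=b
cv2.imwrite('pics/crop0.png',o)
np.set_printoptions(precision=3,suppress=True)
for n,p in dict(sqlid=(357,190),rlid=(356,293),handL=(325,195),handR=(325,288),tray=(150,290),walltop=(380,150),wallmid=(390,240),wallnear=(380,340),mug=(115,200),box=(205,180)).items(): print(n,W[p[1],p[0]])
for n,p in dict(sqlid=(321,241),rlid=(220,253),handL=(307,220),handR=(220,232),tray=(200,195)).items(): print('s',n,s['W'][p[1],p[0]])
# footprint by heights
ok=np.isfinite(W[...,2])
m=ok&(abs(W[...,2]-0.206)<.006)
q=W[m];print(len(q),q.min(0),q.max(0))
E
```

```text
sqlid [ 0.663 -0.097  0.204]
rlid [ 0.481 -0.089  0.208]
handL [ 0.666 -0.045  0.149]
handR [ 0.489 -0.042  0.157]
tray [0.48  0.332 0.003]
walltop [ 0.738 -0.141  0.206]
wallmid [ 0.573 -0.152  0.205]
wallnear [ 0.404 -0.127  0.209]
mug [0.679 0.415 0.031]
box [0.719 0.207 0.061]
s sqlid [ 0.648 -0.189  0.206]
s rlid [ 0.473 -0.182  0.207]
s handL [ 0.643 -0.124  0.207]
s handR [ 0.482 -0.125  0.207]
s tray [0.483 0.331 0.005]
19318 [ 0.39 -0.23  0.2 ] [ 0.768 -0.061  0.211]
```

View pics/crop0.png

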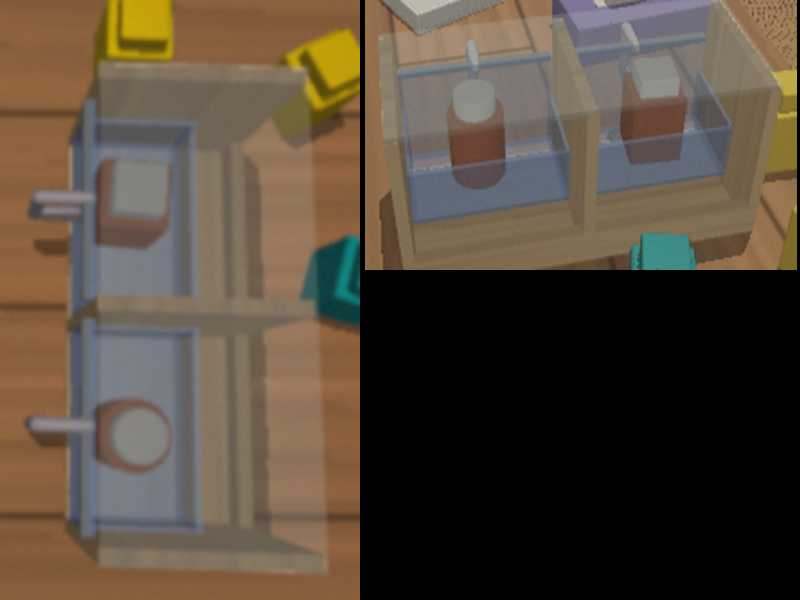

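Brown square-lidded jar in the far bin (top image px 357,190). The round-lidded one is at (356,293) in the near bin, and the yellow ones (358,122),(437,140) and turquoise (455,227) stand outside as decoys. So bin_left (+y unit = world +x) is the one.

```bash
python3 - <<'E'
from h import *
np.set_printoptions(precision=4,suppress=True)
d=np.load('top0.npz');W=d['W'];s=np.load('side0.npz')['W']
def rect(W,lo,hi,box,n):
    m=np.isfinite(W[...,2])&(W[...,2]>lo)&(W[...,2]<hi)&(W[...,0]>box[0])&(W[...,0]<box[1])&(W[...,1]>box[2])&(W[...,1]<box[3])
    m=cv2.morphologyEx(m.astype(np.uint8),cv2.MORPH_OPEN,np.ones((2,2)))>0
    q=W[m]; (c,sz,a)=cv2.minAreaRect((q[:,:2]*1000).astype(np.float32)); print(n,len(q),np.array(c),np.array(sz),a,q[:,2].mean())
for w,n in((W,'t'),(s,'s')):
    rect(w,.2,.212,(.3,.8,-.3,0),n+'unit')
    rect(w,.028,.042,(.35,.62,.2,.5),n+'tray')
    rect(w,.05,.068,(.55,.85,.1,.28),n+'box')
    rect(w,.08,.1,(.55,.8,.3,.6),n+'mug')
# handle points top
for x0,x1 in((.6,.72),(.43,.55)):
    m=(W[...,2]>.08)&(W[...,2]<.175)&(W[...,1]>-.055)&(W[...,1]<.0)&(W[...,0]>x0)&(W[...,0]<x1)
    q=W[m];print('handle',len(q),q.mean(0),q.min(0),q.max(0))
print(W[185:205,312:345:2][:, :,2])
E
```

```text
tunit 19314 [ 579.2391 -190.8385] [231.3028 450.138 ] 86.26787567138672 nan
ttray 868 [512.641  334.3725] [228.8637 159.07  ] 18.84069061279297 nan
tbox 4272 [nan nan] [0. 0.] 0.0 nan
tmug 326 [653.4965 386.8923] [78.2349 80.5844] 69.68736267089844 0.08275911735614054
sunit 12161 [727.2144 -94.1734] [684.5278 226.0232] 39.0440673828125 nan
stray 542 [530.2423 352.5547] [279.1964 137.4147] 30.143957138061523 nan
sbox 1216 [747.5552  61.8717] [388.6975 136.7751] 58.7995491027832 nan
smug 217 [673.3263 447.933 ] [214.3334  73.5888] 74.86011505126953 0.08087229011781306
handle 191 [ 0.6698 -0.038   0.1306] [ 0.6656 -0.0547  0.0894] [ 0.6776 -0.0224  0.1573]
handle 141 [ 0.4907 -0.0353  0.1509] [ 0.4848 -0.0546  0.091 ] [ 0.4959 -0.018   0.1579]
[[ 0.0005  0.0001 -0.0015 -0.0013  0.0019 -0.0023 -0.0004 -0.0002  0.004
   0.0417  0.0741  0.1503  0.1554  0.1534  0.1008  0.2038  0.2064]
 [ 0.0029  0.0017 -0.0013 -0.001  -0.0026 -0.0001  0.0008  0.0003  0.003
   0.041   0.0726  0.1531  0.1546  0.155   0.1041  0.2064  0.205 ]
 [ 0.0009 -0.003   0.0022 -0.0022 -0.0001 -0.0011  0.0006 -0.0026  0.
[... 1768 characters left out ...]
0937  0.1034  0.0984  0.0934  0.0942  0.0929  0.0954  0.094   0.0937
   0.0945  0.0964  0.1506  0.1561  0.1567  0.1186  0.2031  0.2043]
 [-0.0022  0.0955  0.09    0.0924  0.0913  0.0937  0.0921  0.0935  0.0917
   0.0933  0.0924  0.1542  0.1524  0.1544  0.118   0.2046  0.2057]
 [-0.0001 -0.0004  0.0002 -0.0011 -0.003  -0.0003 -0.0015 -0.0001  0.0048
   0.0887  0.087   0.1544  0.1544  0.153   0.119   0.2055  0.2056]
 [-0.0002 -0.0003 -0.0018 -0.0005 -0.0026 -0.0027  0.0006 -0.0048  0.0044
   0.0417  0.0755  0.1522  0.1549  0.1549  0.1176  0.206   0.205 ]
 [-0.0018  0.0001  0.0004  0.0001 -0.0022 -0.0002 -0.0039  0.0001  0.0042
   0.0419  0.0772  0.1525  0.1558  0.1563  0.1138  0.2071  0.2069]]
```

```bash
python3 - <<'E'
from h import *
np.set_printoptions(precision=2,suppress=True)
for n in('top','side'):
  W=np.load(n+'0.npz')['W']
  def sel(lo,hi,box):
    m=(W[...,2]>lo)&(W[...,2]<hi)&(W[...,0]>box[0])&(W[...,0]<box[1])&(W[...,1]>box[2])&(W[...,1]<box[3])
    k,l,st,_=cv2.connectedComponentsWithStats(m.astype(np.uint8),connectivity=8)
    i=1+np.argmax(st[1:,4]); return l==i
  def rect(m,t):
    q=W[m]; (c,sz,a)=cv2.minAreaRect((q[:,:2]*1000).astype(np.float32)); print(n,t,len(q),np.array(c),np.array(sz),round(a,2),q[:,2].mean()*1000)
  rect(sel(.198,.214,(.35,.8,-.28,-.04)),'unit')
  rect(sel(.003,.045,(.38,.6,.2,.45)),'traywalls')
  rect(sel(.029,.041,(.38,.6,.2,.45)),'trayrim')
  rect(sel(.053,.067,(.55,.85,.1,.28)),'box')
  rect(sel(.053,.11,(.55,.85,.1,.28)),'box+tissue')
  rect(sel(.083,.097,(.5,.85,.3,.6)),'mug')
W=np.load('top0.npz')['W']
# unit front edge of the clear top and walls: linear fits
m=(W[...,2]>.2)&(W[...,2]<.212)&(W[...,1]>-.28)&(W[...,1]<-.04)&(W[...,0]<.8)&(W[...,0]>.35)
fr=[];bk=[]
for v in range(W.shape[0]):
    u=np.where(m[v])[0]
    if len(u)>40: fr.append(W[v,u[0]]);bk.append(W[v,u[-1]])
for e in(fr,bk):
    e=np.array(e); p=np.polyfit(e[:,0],e[:,1],1); rr=e[:,1]-np.polyval(p,e[:,0]); k=abs(rr)<.003; p=np.polyfit(e[k,0],e[k,1],1); print('edge slope deg',np.degrees(np.arctan(p[0])),'y at .58',np.polyval(p,.58),e[:,0].min(),e[:,0].max(),k.sum(),len(k))
E
```

```text
top unit 19337 [ 578.72 -146.07] [161.24 374.37] 88.59 205.63011054504216
top traywalls 4897 [481.54 324.85] [150.76 151.24] 23.9 11.70820208791886
top trayrim 832 [481.67 325.08] [150.04 151.19] 24.18 33.62663767105741
top box 4258 [750.39 171.26] [210.9  115.13] 5.73 59.569018848093
top box+tissue 4645 [750.39 171.26] [210.9  115.13] 5.73 61.01387980954002
top mug 284 [655.55 386.64] [78.73 78.26] 36.31 88.2934075452711
side unit 12198 [ 578.21 -146.71] [165.78 374.9 ] 88.29 206.6171604018677
side traywalls 2206 [486.74 350.58] [189.17 211.93] 21.02 17.200224005495922
side trayrim 488 [481.49 323.82] [152.08 156.6 ] 24.6 33.71167657338814
side box 1214 [744.96 187.22] [ 98.09 209.  ] 89.36 61.29620666427158
side box+tissue 1312 [744.96 187.22] [ 98.09 209.  ] 89.36 62.683508554840614
side mug 168 [654.56 384.6 ] [82.26 76.37] 75.04 88.05100841675612
edge slope deg -1.5556401385827623 y at .58 -0.06624058004644905 0.39249068836052137 0.7634596265895603 210 211
edge slope deg -1.4609871131602081 y at .58 -0.22527943546406268 0.3932729349043077 0.7639474291968852 210 211
```

```bash
cat >> h.py <<'E'
yu=np.radians(-1.5)
YU=np.array([np.cos(yu),np.sin(yu),0]); XU=np.array([np.sin(yu),-np.cos(yu),0]); Z=np.array([0,0,1.])
O=np.array([.5806,-.066,0]); HL=O+.0905*YU+.03*Z
def binpt(bx,by,bz,th):   # bin_left frame -> world
    return HL+by*YU+XU*(bx*np.cos(th)-bz*np.sin(th))+Z*(bz*np.cos(th)+bx*np.sin(th))
def ori(al,yaw=yu):  # tool x along unit y, pointing down, tips tilted into unit by al (rad)
    x=np.array([np.cos(yaw),np.sin(yaw),0]); f=np.array([np.sin(yaw),-np.cos(yaw),0])
    z=f*np.sin(al)-Z*np.cos(al); return np.column_stack([x,np.cross(z,x),z])
def delta(P,Rg,grasp=False,st=None):
    s=st or r.read_state(); R0=R.from_quat(s['eef_rot']).as_matrix()
    if grasp: P=P+.011*Rg[:,2]   # TCP is 11mm ahead of the grasp point
    d=R0.T@(P-s['ee_pos'])*1000; w=R.from_matrix(R0.T@Rg).as_rotvec(degrees=True)
    return np.round(d,1),np.round(w,1)
np.set_printoptions(precision=3,suppress=True)
E
python3 - <<'E'
from h import *
Rg=ori(np.radians(10))
print('up',delta(np.array([.3,-.53,.38]),R.from_quat(r.read_state()['eef_rot']).as_matrix()))
print('A',delta(np.array([.5,-.25,.38]),ori(0,np.radians(-35))))
print('B',delta(np.array([.672,.03,.34]),Rg))
print('handle',binpt(-.04,0,.1,0), binpt(-.04,0,.1,.65))
E
```

```text
up (array([ -24.8, -103.8, -150.1]), array([0., 0., 0.]))
A (array([-221. , -386.5, -149.9]), array([ -0. ,   0.1, -35.3]))
B (array([-426.5, -642.8, -109.7]), array([ -8.8,   6.1, -68.6]))
handle [ 0.672 -0.028  0.13 ] [0.673 0.024 0.085]
```

Emit:
apply_moves([
  {"grip":0,"xyz":[-12,-50,-60],"rotation":[0,0,0]},
  {"grip":0,"xyz":[-25,-104,-110],"rotation":[0,0,-4]},
  {"grip":0,"xyz":[-60,-150,-150],"rotation":[0,0,-12]},
  {"grip":0,"xyz":[-90,-200,-150],"rotation":[0,0,-18]},
  {"grip":0,"xyz":[-120,-245,-150],"rotation":[0,0,-24]},
])

```text
time: 0.72
ee_pos: [0.3917, -0.4048, 0.3796]
eef_rot: [0.92, -0.392, 0.0, -0.0]
ft_force: [1.7, -0.2, 0.6]
width: 0.087
```

```bash
python3 - <<'E'
from h import *
s=r.read_state();print(s['time'],s['ee_pos'],s['joint_positions'],s['ft_force'])
print('A',delta(np.array([.5,-.25,.38]),ori(0,np.radians(-30))))
print('B',delta(np.array([.672,.03,.34]),ori(np.radians(10))))
E
```

```text
0.725 [ 0.392 -0.405  0.38 ] [ 0.939  0.175 -0.257  1.352  0.044  1.621 -0.117] [ 1.695 -0.163  0.637]
A (array([ -36.5, -185.4,   -0.4]), array([ -0. ,  -0. , -16.1]))
B (array([-119.1, -503.4,   39.8]), array([ -9.5,   3.9, -44.5]))
```

Emit:
apply_moves([
  {"grip":0,"xyz":[-12,-50,0],"rotation":[0,0,-5]},
  {"grip":0,"xyz":[-24,-100,0],"rotation":[0,0,-10]},
  {"grip":0,"xyz":[-36,-152,0],"rotation":[0,0,-15]},
  {"grip":0,"xyz":[-48,-204,0],"rotation":[0,0,-20]},
  {"grip":0,"xyz":[-60,-255,0],"rotation":[0,0,-25]},
])

```text
time: 1.35
ee_pos: [0.5345, -0.1833, 0.3794]
eef_rot: [0.983, -0.182, -0.0, -0.0]
ft_force: [0.5, -0.8, -0.5]
width: 0.0868
```

```bash
python3 - <<'E'
from h import *
s=r.read_state();print(s['time'],s['ee_pos'],s['joint_positions'],s['ft_force'])
print('B',delta(np.array([.672,.03,.34]),ori(np.radians(10))))
E
```

```text
1.35 [ 0.534 -0.183  0.379] [ 0.65   0.199 -0.481  1.337  0.092  1.627 -0.184] [ 0.466 -0.75  -0.456]
B (array([  52.1, -248.3,   39.5]), array([ -9.9,   1.7, -19.4]))
```

Emit:
apply_moves([
  {"grip":0,"xyz":[10,-50,0],"rotation":[0,0,-4]},
  {"grip":0,"xyz":[21,-100,0],"rotation":[0,0,-8]},
  {"grip":0,"xyz":[31,-150,0],"rotation":[-3,1,-12]},
  {"grip":0,"xyz":[42,-200,0],"rotation":[-6,1,-16]},
  {"grip":0,"xyz":[52,-250,20],"rotation":[-10,2,-19]},
])

```text
time: 1.98
ee_pos: [0.6739, 0.0321, 0.3601]
eef_rot: [0.996, -0.017, 0.002, 0.089]
ft_force: [0.7, -0.6, 0.2]
width: 0.0868
```

```bash
python3 - <<'E'
from h import *
s=r.read_state();print(s['time'],s['ee_pos'],s['joint_positions'],s['ft_force'])
g=binpt(-.04,0,.1,0)
for h in(.1,.05,0): print(h,delta(g+Z*h,ori(np.radians(10)),True))
for n in('side','top'):
    c=cam(n); cv2.imwrite(f'pics/{n}1.png',c['img'])
E
```

```text
1.975 [0.674 0.032 0.36 ] [ 0.153  0.496 -0.595  1.039  0.442  1.736 -0.364] [ 0.651 -0.581  0.219]
0.1 (array([ -0.8,  36.4, 149.8]), array([ 0.2, -0.4, -0.5]))
0.05 (array([ -1.2,  27.5, 199. ]), array([ 0.2, -0.4, -0.5]))
0 (array([ -1.6,  18.6, 248.2]), array([ 0.2, -0.4, -0.5]))
```

View pics/side1.png

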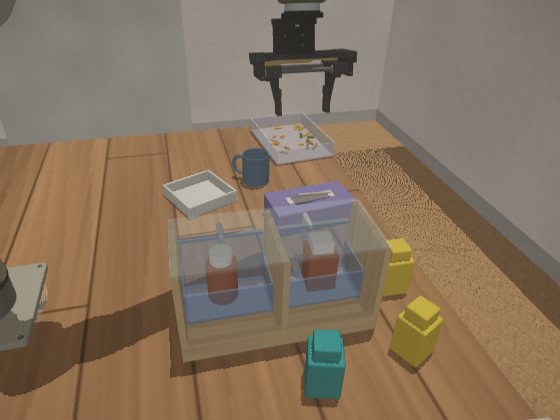

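View pics/top1.png

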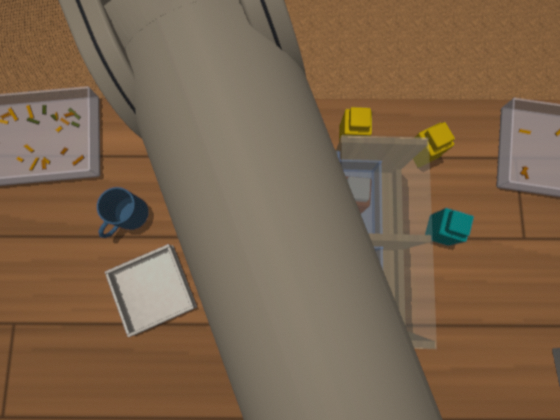

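Emit:
apply_moves([
  {"grip":0,"xyz":[-1,10,55],"rotation":[0,0,0]},
  {"grip":0,"xyz":[-1.5,18.6,110],"rotation":[0,0,0]},
  {"grip":0,"xyz":[-1.5,18.6,165],"rotation":[0,0,-0.5]},
  {"grip":0,"xyz":[-1.5,18.6,205],"rotation":[0,0,-0.5]},
  {"grip":0,"xyz":[-1.5,18.6,215],"rotation":[0,-0.4,-0.5]},
])

```text
time: 2.7
ee_pos: [0.6677, -0.0162, 0.1428]
eef_rot: [0.996, -0.006, -0.008, 0.088]
ft_force: [0.0, 0.3, 0.4]
width: 0.087
```

```bash
python3 - <<'E'
from h import *
s=r.read_state();print(s['time'],s['ee_pos'],s['joint_positions'],s['ft_force'])
g=binpt(-.04,0,.1,0)
for h in(0,): print(h,delta(g+Z*h,ori(np.radians(10)),True))
c=cam('side'); cv2.imwrite('pics/side2.png',cv2.resize(c['img'][120:320,180:420],None,fx=3,fy=3,interpolation=cv2.INTER_CUBIC))
E
```

```text
2.7 [ 0.668 -0.016  0.143] [ 0.265  0.566 -0.57   1.403  0.474  1.339 -0.383] [0.038 0.279 0.446]
0 (array([ 4.9,  9.7, 25.6]), array([0.1, 0.7, 0.9]))
```

View pics/side2.png

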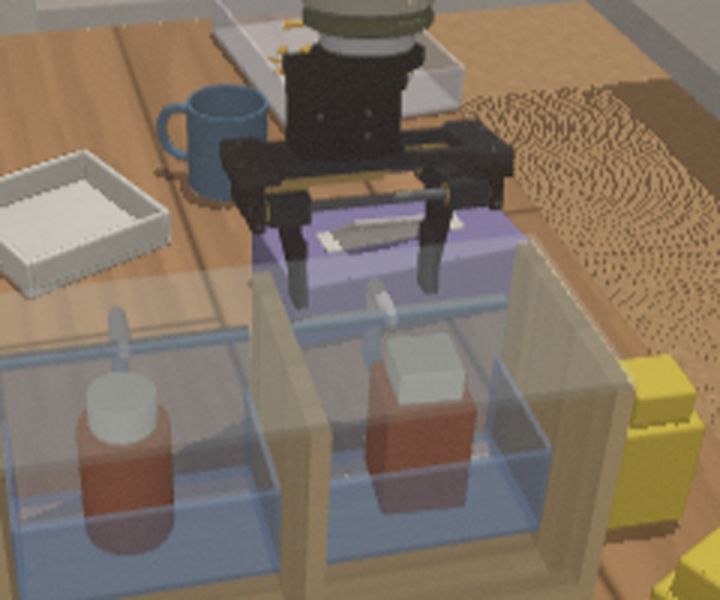

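The fingers (left ~(300,300), right ~(430,285) in the crop) straddle the handle (~(380,300)). Going down and gripping.

Emit:
apply_moves([
  {"grip":0,"xyz":[4,9.5,15],"rotation":[0,0.5,0.9]},
  {"grip":0,"xyz":[4,9.5,25.5],"rotation":[0,0.5,0.9]},
  {"grip":0,"xyz":[4,9.5,25.5],"rotation":[0,0.5,0.9]},
  {"grip":200,"xyz":[4,9.5,25.5],"rotation":[0,0.5,0.9]},
  {"grip":255,"xyz":[4,9.5,25.5],"rotation":[0,0.5,0.9]},
], squeeze=25)

```text
time: 3.38
ee_pos: [0.6722, -0.0293, 0.1206]
eef_rot: [0.996, -0.013, -0.002, 0.088]
ft_force: [0.1, -0.3, -0.7]
width: 0.0742
```

Emit:
apply_moves([
  {"grip":255,"xyz":[0,0,0],"rotation":[0,0,0]},
  {"grip":255,"xyz":[0,0,0],"rotation":[0,0,0]},
  {"grip":255,"xyz":[0,0,0],"rotation":[0,0,0]},
  {"grip":255,"xyz":[0,0,0],"rotation":[0,0,0]},
])

```text
time: 3.88
ee_pos: [0.6722, -0.0293, 0.1206]
eef_rot: [0.996, -0.013, -0.002, 0.088]
ft_force: [-0.5, 0.1, -0.7]
width: 0.0348
```

```bash
python3 - <<'E'
from h import *
s=r.read_state();print(s['time'],s['ee_pos'],s['ft_force'],s['torque'],s['width'])
R0=R.from_quat(s['eef_rot']).as_matrix()
g=s['ee_pos']-.011*R0[:,2]; v=g-HL
bx0,by0,bz0=v@XU,v@YU,v[2]; print('grasp in bin',bx0,by0,bz0, 'model err',g-binpt(-.04,0,.1,0))
for th in (.1,.2,.3,.4,.5,.6,.65,.68):
    Q=R.from_rotvec(-YU*th*-1)  # check sign below
    # bin rotation taking Z -> forward(-XU)
    Q=R.from_rotvec(np.cross(Z,-XU)*th).as_matrix()
    Rn=Q@R0; P=binpt(bx0,by0,bz0,th)+.011*Rn[:,2]
    print(th,delta(P,Rn))
E
```

```text
3.875 [ 0.672 -0.029  0.121] [-0.508  0.131 -0.699] [ 0.178 -0.132  0.035] 0.03479839425418023
grasp in bin -0.04103397980404378 9.249735602278152e-05 0.1014352162646534 model err [0.    0.001 0.001]
0.1 (array([ 0. , -9.5,  2.7]), array([-5.7, -0. ,  0. ]))
0.2 (array([  0. , -18.6,   6.4]), array([-11.5,  -0. ,   0. ]))
0.3 (array([  0. , -27.4,  11. ]), array([-17.2,  -0. ,   0. ]))
0.4 (array([  0. , -35.6,  16.4]), array([-22.9,  -0. ,   0. ]))
0.5 (array([  0.1, -43.3,  22.6]), array([-28.6,  -0. ,   0.1]))
0.6 (array([  0.1, -50.3,  29.6]), array([-34.4,  -0. ,   0.1]))
0.65 (array([  0.1, -53.5,  33.3]), array([-37.2,  -0. ,   0.1]))
0.68 (array([  0.1, -55.3,  35.6]), array([-39. ,  -0. ,   0.1]))
```

Emit:
apply_moves([
  {"grip":255,"xyz":[0,0,0],"rotation":[0,0,0]},
  {"grip":255,"xyz":[0,0,0],"rotation":[0,0,0]},
  {"grip":255,"xyz":[0,0,0],"rotation":[0,0,0]},
  {"grip":255,"xyz":[0,0,0],"rotation":[0,0,0]},
])

```text
time: 4.38
ee_pos: [0.672, -0.0293, 0.1206]
eef_rot: [0.996, -0.013, -0.002, 0.088]
ft_force: [-2.2, -0.6, 0.2]
width: 0.0114
```

Emit:
apply_moves([
  {"grip":255,"xyz":[0,-2.5,0.5],"rotation":[-1.4,0,0]},
  {"grip":255,"xyz":[0,-5,1.2],"rotation":[-2.8,0,0]},
  {"grip":255,"xyz":[0,-9.5,2.7],"rotation":[-5.7,0,0]},
  {"grip":255,"xyz":[0,-14,4.5],"rotation":[-8.6,0,0]},
  {"grip":255,"xyz":[0,-18.6,6.4],"rotation":[-11.5,0,0]},
])

```text
time: 5.0
ee_pos: [0.6724, -0.0125, 0.1113]
eef_rot: [0.982, -0.013, -0.004, 0.189]
ft_force: [-3.3, -4.9, 2.3]
width: 0.0114
```

```bash
cat >> h.py <<'E'
def opn(ths):
    s=r.read_state();print(s['time'],s['ee_pos'],s['joint_positions'],s['ft_force'],s['torque'],s['width'])
    R0=R.from_quat(s['eef_rot']).as_matrix()
    al=np.arctan2(R0[:,2]@XU,-R0[2,2]); print('alpha',al,np.degrees(al))
    g=s['ee_pos']-.011*R0[:,2]; v=g-HL; f=-v@XU; h=v[2]
    now=np.arctan2(.1014,-.041*-1*1)  # closed-angle of handle point
    th0=np.arctan2(.1014,.041)-np.arctan2(h,f); print('theta from grasp',th0,'radius',np.hypot(f,h),np.hypot(.041,.1014))
    for th in ths:
        Q=R.from_rotvec(np.cross(Z,-XU)*(th-th0)).as_matrix(); Rn=Q@R0
        P=HL+(v@YU)*YU+Q@(v-(v@YU)*YU)+.011*Rn[:,2]; print(th,delta(P,Rn))
E
python3 - <<'E'
from h import *
opn((.3,.4,.5,.6,.65,.68))
E
```

```text
5.0 [ 0.672 -0.013  0.111] [ 0.109  0.62  -0.497  1.417  0.651  1.368 -0.554] [-3.314 -4.867  2.344] [-0.633  0.432 -0.235] 0.011356280663928152
alpha 0.3806599130598402 21.810206448145692
theta from grasp 0.19547074587799762 radius 0.10942631130846842 0.10937531714239736
0.3 (array([ 0. , -9.9,  2.8]), array([-6., -0.,  0.]))
0.4 (array([  0. , -19.1,   6.4]), array([-11.7,  -0. ,   0. ]))
0.5 (array([  0. , -27.9,  10.9]), array([-17.4,  -0. ,   0. ]))
0.6 (array([  0. , -36.1,  16.3]), array([-23.2,  -0. ,   0.1]))
0.65 (array([  0.1, -40.1,  19.3]), array([-26. ,  -0. ,   0.1]))
0.68 (array([  0.1, -42.3,  21.2]), array([-27.8,  -0. ,   0.1]))
```

Emit:
apply_moves([
  {"grip":255,"xyz":[0,-5,1.3],"rotation":[-3,0,0]},
  {"grip":255,"xyz":[0,-9.9,2.8],"rotation":[-6,0,0]},
  {"grip":255,"xyz":[0,-14.5,4.5],"rotation":[-8.8,0,0]},
  {"grip":255,"xyz":[0,-19.1,6.4],"rotation":[-11.7,0,0]},
  {"grip":255,"xyz":[0,-23.5,8.5],"rotation":[-14.6,0,0]},
])

```text
time: 5.62
ee_pos: [0.6729, 0.0062, 0.0946]
eef_rot: [0.949, -0.012, -0.005, 0.314]
ft_force: [-2.3, -4.1, 2.1]
width: 0.0112
```

```bash
python3 - <<'E'
from h import *
opn((.5,.55,.6,.65,.68))
E
```

```text
5.625 [0.673 0.006 0.095] [-0.086  0.718 -0.418  1.381  0.828  1.503 -0.718] [-2.278 -4.095  2.067] [-0.134  0.137 -0.186] 0.011188045234371077
alpha 0.6389340501494273 36.608224460762266
theta from grasp 0.45134793309683985 radius 0.10940203761599435 0.10937531714239736
0.5 (array([ 0. , -4.7,  1.2]), array([-2.8, -0. ,  0. ]))
0.55 (array([ 0. , -9.4,  2.6]), array([-5.7, -0. ,  0. ]))
0.6 (array([  0. , -14. ,   4.2]), array([-8.5, -0. ,  0. ]))
0.65 (array([  0. , -18.6,   6.1]), array([-11.4,  -0. ,   0. ]))
0.68 (array([  0. , -21.3,   7.4]), array([-13.1,  -0. ,   0. ]))
```

Emit:
apply_moves([
  {"grip":255,"xyz":[0,-4.7,1.2],"rotation":[-2.8,0,0]},
  {"grip":255,"xyz":[0,-9.4,2.6],"rotation":[-5.7,0,0]},
  {"grip":255,"xyz":[0,-14,4.2],"rotation":[-8.5,0,0]},
  {"grip":255,"xyz":[0,-18.6,6.1],"rotation":[-11.4,0,0]},
  {"grip":255,"xyz":[0,-20,6.8],"rotation":[-12.2,0,0]},
])

```text
time: 6.25
ee_pos: [0.6733, 0.0176, 0.0782]
eef_rot: [0.909, -0.012, -0.006, 0.416]
ft_force: [-5.7, -4.9, 14.0]
width: 0.0111
```

```bash
python3 - <<'E'
from h import *
opn((.65,.66,.67,.68))
c=cam('side'); cv2.imwrite('pics/side3.png',cv2.resize(c['img'][120:320,180:420],None,fx=3,fy=3,interpolation=cv2.INTER_CUBIC))
E
```

```text
6.25 [0.673 0.018 0.078] [-0.226  0.833 -0.348  1.327  0.945  1.629 -0.815] [-5.665 -4.882 13.957] [-1.885  0.719 -0.869] 0.011149846019865751
alpha 0.8580926159641106 49.165085326083705
theta from grasp 0.6555603116742619 radius 0.10940255975471054 0.10937531714239736
0.65 (array([-0. ,  0.5, -0.1]), array([ 0.3,  0. , -0. ]))
0.66 (array([ 0. , -0.4,  0.1]), array([-0.3, -0. ,  0. ]))
0.67 (array([ 0. , -1.4,  0.3]), array([-0.8, -0. ,  0. ]))
0.68 (array([ 0. , -2.4,  0.5]), array([-1.4, -0. ,  0. ]))
```

View pics/side3.png

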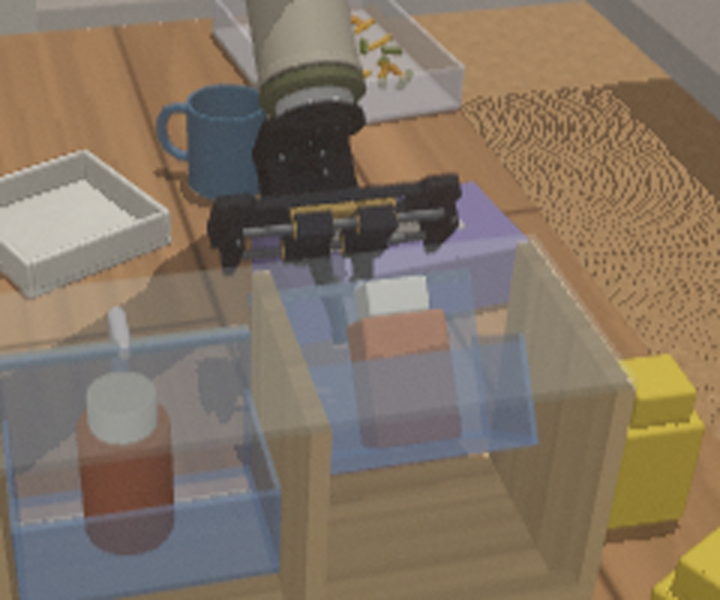

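Bin at the stop (force rose to 14 N, angle ≈0.65); jar leans on the front panel. Release and back off.

Emit:
apply_moves([
  {"grip":120,"xyz":[0,0.5,0],"rotation":[0,0,0]},
  {"grip":100,"xyz":[0,0.5,0],"rotation":[0,0,0]},
  {"grip":0,"xyz":[0,0.5,0],"rotation":[0,0,0]},
  {"grip":0,"xyz":[0,0.5,0],"rotation":[0,0,0]},
  {"grip":0,"xyz":[0,0,-20],"rotation":[0,0,0]},
])

```text
time: 6.92
ee_pos: [0.6733, 0.0317, 0.0911]
eef_rot: [0.909, -0.013, -0.007, 0.417]
ft_force: [-0.4, 0.5, 0.2]
width: 0.0534
```

Emit:
apply_moves([
  {"grip":0,"xyz":[0,0,-30],"rotation":[0,0,0]},
  {"grip":0,"xyz":[0,0,-65],"rotation":[3,0,0]},
  {"grip":0,"xyz":[0,-5,-100],"rotation":[6,0,0]},
  {"grip":0,"xyz":[0,-10,-140],"rotation":[10,0,0]},
  {"grip":0,"xyz":[0,-10,-180],"rotation":[12,0,0]},
])

```text
time: 7.55
ee_pos: [0.6776, 0.1765, 0.2032]
eef_rot: [0.948, -0.013, -0.006, 0.318]
ft_force: [0.1, -0.4, -0.3]
width: 0.0863
```

```bash
python3 - <<'E'
from h import *
s=r.read_state();print(s['time'],s['ee_pos'],s['joint_positions'],s['ft_force'],s['width'])
for n in('side','top'):
    c=cam(n); cv2.imwrite(f'pics/{n}4.png',c['img']); np.savez(f'{n}4.npz',W=c['W'],img=c['img'])
E
```

```text
7.55 [0.678 0.176 0.203] [-0.335  0.789 -0.446  1.026  0.79   1.833 -0.728] [ 0.086 -0.442 -0.315] 0.08627956629927984
```

View pics/side4.png

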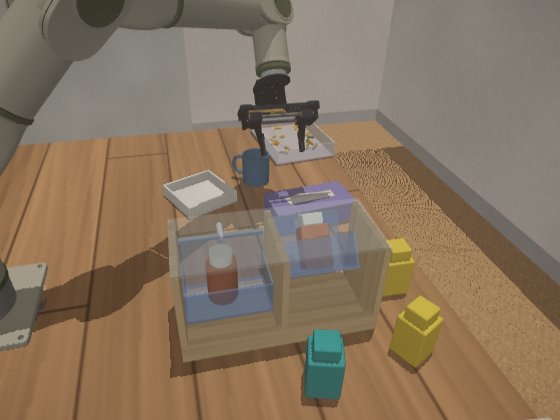

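View pics/top4.png

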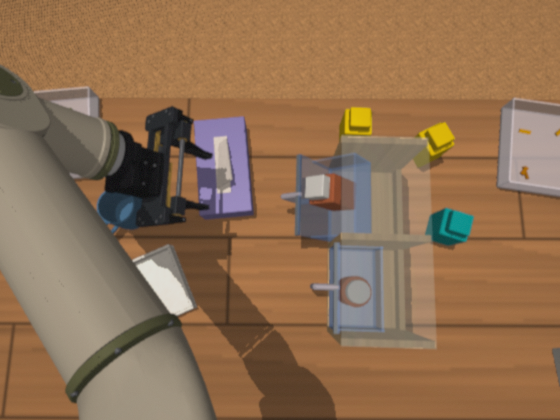

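Top view: bin out, lid exposed at (317,188), jar body (332,190), tissue box unmoved at (222,167).

```bash
python3 - <<'E'
from h import *
d=np.load('top4.npz');W=d['W'];img=d['img']
cv2.imwrite('pics/crop4.png',cv2.resize(img[140:250,270:390],None,fx=5,fy=5,interpolation=cv2.INTER_CUBIC))
th=.65
v=W-HL; by=v@YU; f=-(v@XU); h=v[...,2]
bx=-f*np.cos(th)+h*np.sin(th); bz=f*np.sin(th)+h*np.cos(th)
sub=np.s_[170:215,295:350]
m=np.zeros(by.shape,bool);m[sub]=1
# lid top
l=m&(abs(bz-.12)<.006)&(bx>.005)&(bx<.07)
i=img.astype(int); grey=(img.min(-1)>90)&((img.max(-1).astype(int)-img.min(-1))<50)
l2=l&grey
for k,n in((l,'l'),(l2,'lid')):
    q=np.c_[bx[k],by[k],bz[k]]*1000; print(n,k.sum(),q.mean(0),np.percentile(q,[2,98],axis=0))
    print(cv2.minAreaRect(q[:,:2].astype(np.float32)))
b=m&(abs(bz-.095)<.008)&(bx>.03)&(bx<.08); q=np.c_[bx[b],by[b],bz[b]]*1000; print('body',b.sum(),q.mean(0),np.percentile(q,[2,98],axis=0))
# panel top check
p=m&(abs(bx-.0025)<.006)&(bz>.11); p=(abs(bx-.0025)<.006)&(bz>.1)&(bz<.14)&(abs(by)<.09); q=np.c_[bx[p],by[p],bz[p]]*1000; print('panel',p.sum(),np.percentile(q,[2,50,98],axis=0))
E
```

```text
l 502 [ 34.141  10.055 120.284] [[  5.084 -23.925 114.781]
 [ 57.32   34.116 123.921]]
((31.64715576171875, 6.368000030517578), (89.42552185058594, 53.28153610229492), 89.9972152709961)
lid 460 [ 36.748  11.133 120.389] [[  5.423  -9.749 115.162]
 [ 57.324  34.002 123.769]]
((31.062137603759766, 20.11661148071289), (60.14692306518555, 54.0191535949707), 88.07132720947266)
body 296 [57.658  5.595 95.772] [[ 31.844 -18.202  88.291]
 [ 67.305  38.919 102.251]]
panel 802 [[ -3.042 -81.004 101.001]
 [  4.448  -5.53  119.527]
 [  6.322  79.332 126.29 ]]
```

View pics/crop4.png

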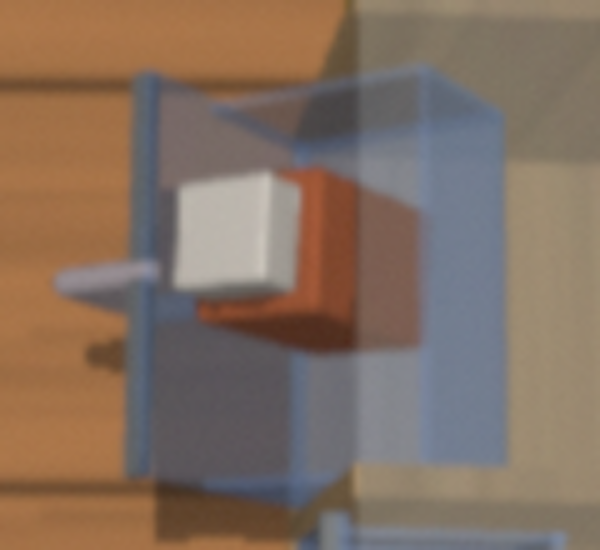

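```bash
python3 - <<'E'
from h import *
print(r.read_state()['ee_pos'])
for bz in (.21,.16,.12,.082):
    P=binpt(.035,.012,bz,.65); print(bz,P,delta(P,ori(.65),True))
E
```

```text
[0.678 0.18  0.205]
0.21 [0.686 0.031 0.218] (array([ 11.6, 126.9,  89.9]), array([-0.4, -0.1, -0. ]))
0.16 [0.685 0.    0.179] (array([ 11.5, 127.2, 139.9]), array([-0.4, -0.1, -0. ]))
0.12 [ 0.684 -0.024  0.147] (array([ 11.5, 127.5, 179.9]), array([-0.4, -0.1, -0. ]))
0.082 [ 0.684 -0.047  0.116] (array([ 11.4, 127.7, 217.9]), array([-0.4, -0.1, -0. ]))
```

Emit:
apply_moves([
  {"grip":0,"xyz":[4,45,20],"rotation":[-0.4,0,0]},
  {"grip":0,"xyz":[8,90,40],"rotation":[-0.4,0,0]},
  {"grip":0,"xyz":[11.5,127,70],"rotation":[-0.4,0,0]},
  {"grip":0,"xyz":[11.5,127,100],"rotation":[-0.4,0,0]},
  {"grip":0,"xyz":[11.5,127,100],"rotation":[-0.4,0,0]},
])

```text
time: 8.28
ee_pos: [0.6843, 0.0159, 0.2004]
eef_rot: [0.947, -0.013, -0.005, 0.32]
ft_force: [-0.1, 0.7, -0.3]
width: 0.087
```

```bash
python3 - <<'E'
from h import *
s=r.read_state();print(s['time'],s['ee_pos'],s['joint_positions'],s['ft_force'])
for bz in (.16,.12,.082):
    P=binpt(.035,.012,bz,.65); print(bz,P,delta(P,ori(.65),True))
c=cam('side'); a=cv2.resize(c['img'][120:320,220:420],None,fx=2,fy=2,interpolation=cv2.INTER_CUBIC)
c=cam('top'); b=cv2.resize(c['img'][100:300,230:430],None,fx=2,fy=2,interpolation=cv2.INTER_CUBIC)
cv2.imwrite('pics/s5.png',np.hstack([a,b]))
E
```

```text
8.275 [0.684 0.016 0.2  ] [-0.11   0.653 -0.424  1.25   0.807  1.661 -0.609] [-0.135  0.691 -0.339]
0.16 [0.685 0.    0.179] (array([ 1.1, -0.9, 37.9]), array([ 0.1,  0.1, -0. ]))
0.12 [ 0.684 -0.024  0.147] (array([ 1.1, -1. , 77.9]), array([ 0.1,  0.1, -0. ]))
0.082 [ 0.684 -0.047  0.116] (array([  1.2,  -1. , 115.9]), array([ 0.1,  0.1, -0. ]))
```

View pics/s5.png

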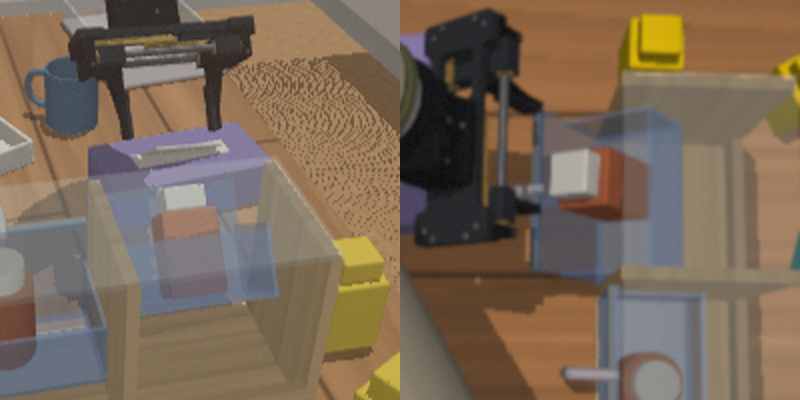

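Fingers straddle the lid axis symmetrically. Descending along the jar axis.

Emit:
apply_moves([
  {"grip":0,"xyz":[1,-1,35],"rotation":[0,0,0]},
  {"grip":0,"xyz":[1,-1,65],"rotation":[0,0,0]},
  {"grip":0,"xyz":[1,-1,85],"rotation":[0,0,0]},
  {"grip":0,"xyz":[1,-1,95],"rotation":[0,0,0]},
  {"grip":0,"xyz":[1,-1,95],"rotation":[0,0,0]},
])

```text
time: 9.0
ee_pos: [0.6849, -0.037, 0.126]
eef_rot: [0.948, -0.012, -0.003, 0.319]
ft_force: [0.5, 0.7, -0.2]
width: 0.087
```

```bash
python3 - <<'E'
from h import *
s=r.read_state();print(s['time'],s['ee_pos'],s['ft_force'],s['torque'])
for bz in (.082,):
    P=binpt(.035,.012,bz,.65); print(bz,P,delta(P,ori(.65),True))
E
```

```text
9.0 [ 0.685 -0.037  0.126] [ 0.475  0.653 -0.245] [ 0.664 -0.094  0.02 ]
0.082 [ 0.684 -0.047  0.116] (array([-1.1,  2.2, 24.6]), array([-0. , -0.1,  0.1]))
```

Emit:
apply_moves([
  {"grip":0,"xyz":[-0.5,2,14],"rotation":[0,0,0]},
  {"grip":0,"xyz":[-0.5,2,24],"rotation":[0,0,0]},
  {"grip":0,"xyz":[-0.5,2,24.5],"rotation":[0,0,0]},
  {"grip":255,"xyz":[-0.5,2,24.5],"rotation":[0,0,0]},
  {"grip":255,"xyz":[-0.5,2,24.5],"rotation":[0,0,0]},
], squeeze=30)

```text
time: 9.62
ee_pos: [0.6842, -0.053, 0.108]
eef_rot: [0.948, -0.011, -0.003, 0.319]
ft_force: [-0.4, -0.5, -0.2]
width: 0.0742
```

Emit:
apply_moves([
  {"grip":255,"xyz":[0,0,0],"rotation":[0,0,0]},
  {"grip":255,"xyz":[0,0,0],"rotation":[0,0,0]},
  {"grip":255,"xyz":[0,0,0],"rotation":[0,0,0]},
  {"grip":255,"xyz":[0,0,0],"rotation":[0,0,0]},
])

```text
time: 10.12
ee_pos: [0.6843, -0.0526, 0.1081]
eef_rot: [0.948, -0.011, -0.003, 0.319]
ft_force: [0.5, 1.6, 0.6]
width: 0.0595
```

```bash
python3 - <<'E'
from h import *
s=r.read_state();print(s['time'],s['ee_pos'],s['ft_force'],s['torque'],s['width'])
P=binpt(.035,.012,.082,.65); print(delta(P,ori(.65),True))
E
```

```text
10.125 [ 0.684 -0.053  0.108] [0.537 1.626 0.62 ] [ 0.822 -0.088  0.015] 0.05951935455832956
(array([-0.8,  0.6,  0.9]), array([-0.1, -0.2,  0.1]))
```

Emit:
apply_moves([
  {"grip":255,"xyz":[0,0.5,0],"rotation":[0,0,0]},
  {"grip":255,"xyz":[0,1,-6],"rotation":[0,0,0]},
  {"grip":255,"xyz":[0,1,-18],"rotation":[0,0,0]},
  {"grip":255,"xyz":[0,1,-36],"rotation":[0,0,0]},
  {"grip":255,"xyz":[0,1,-60],"rotation":[0,0,0]},
], squeeze=40)

```text
time: 10.75
ee_pos: [0.685, -0.0163, 0.1575]
eef_rot: [0.948, -0.011, -0.003, 0.319]
ft_force: [-0.6, 0.8, -2.7]
width: 0.06
```

Emit:
apply_moves([
  {"grip":255,"xyz":[0,0,-25],"rotation":[0,0,0]},
  {"grip":255,"xyz":[0,0,-50],"rotation":[0,0,0]},
  {"grip":255,"xyz":[0,0,-75],"rotation":[0,0,0]},
  {"grip":255,"xyz":[0,0,-95],"rotation":[0,0,0]},
  {"grip":255,"xyz":[0,0,-100],"rotation":[0,0,0]},
])

```text
time: 11.38
ee_pos: [0.6865, 0.0458, 0.2386]
eef_rot: [0.948, -0.011, -0.002, 0.318]
ft_force: [-0.8, -1.0, -3.5]
width: 0.0599
```

```bash
python3 - <<'E'
from h import *
s=r.read_state();print(s['time'],s['ee_pos'],s['joint_positions'],s['ft_force'],s['torque'],s['width'])
for n in('side','top'):
    c=cam(n); cv2.imwrite(f'pics/{n}6.png',c['img']); np.savez(f'{n}6.npz',W=c['W'],img=c['img'])
E
```

```text
11.375 [0.687 0.046 0.239] [-0.152  0.649 -0.432  1.174  0.8    1.735 -0.59 ] [-0.791 -1.004 -3.474] [ 1.156 -0.154 -0.006] 0.05985831717877388
```

View pics/side6.png

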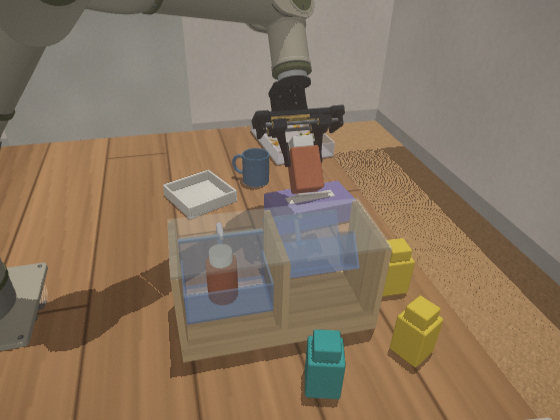

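```bash
cat >> h.py <<'E'
TR=np.array([.4815,.325,0]); YT=np.radians(24)
E
python3 - <<'E'
from h import *
print(delta(TR+Z*.24,ori(0,YT)))
s=r.read_state()
P0=s['ee_pos']; R0=R.from_quat(s['eef_rot']); R1=R.from_matrix(ori(0,YT)); w=(R0.inv()*R1).as_rotvec()
for k in range(1,11):
    t=k/10; P=P0+(TR+Z*.24-P0)*t; print(k,delta(P,(R0*R.from_rotvec(w*t)).as_matrix()))
E
```

```text
(array([-211.2, -217.9, -169. ]), array([ 36.6,   8.1, -24.5]))
1 (array([-21.1, -21.8, -16.9]), array([ 3.7,  0.8, -2.4]))
2 (array([-42.2, -43.6, -33.8]), array([ 7.3,  1.6, -4.9]))
3 (array([-63.4, -65.4, -50.7]), array([11. ,  2.4, -7.3]))
4 (array([-84.5, -87.2, -67.6]), array([14.6,  3.2, -9.8]))
5 (array([-105.6, -108.9,  -84.5]), array([ 18.3,   4.1, -12.2]))
6 (array([-126.7, -130.7, -101.4]), array([ 21.9,   4.9, -14.7]))
7 (array([-147.9, -152.5, -118.3]), array([ 25.6,   5.7, -17.1]))
8 (array([-169. , -174.3, -135.2]), array([ 29.3,   6.5, -19.6]))
9 (array([-190.1, -196.1, -152.1]), array([ 32.9,   7.3, -22. ]))
10 (array([-211.2, -217.9, -169. ]), array([ 36.6,   8.1, -24.5]))
```

Emit:
apply_moves([
  {"grip":255,"xyz":[-21,-22,-17],"rotation":[3.7,0.8,-2.4]},
  {"grip":255,"xyz":[-42,-44,-34],"rotation":[7.3,1.6,-4.9]},
  {"grip":255,"xyz":[-63,-65,-51],"rotation":[11,2.4,-7.3]},
  {"grip":255,"xyz":[-84,-87,-68],"rotation":[14.6,3.2,-9.8]},
  {"grip":255,"xyz":[-105,-109,-85],"rotation":[18.3,4,-12.2]},
])

```text
time: 12.1
ee_pos: [0.5838, 0.1848, 0.2383]
eef_rot: [0.982, 0.1, -0.002, 0.162]
ft_force: [0.3, -0.1, -3.0]
width: 0.0598
```

```bash
python3 - <<'E'
from h import *
s=r.read_state();print(s['time'],s['ee_pos'],s['joint_positions'],s['ft_force'])
print(delta(TR+Z*.24,ori(0,YT)))
E
```

```text
12.1 [0.584 0.185 0.238] [-0.091  0.452 -0.625  1.39   0.524  1.579 -0.538] [ 0.3   -0.149 -3.004]
(array([ -72.8, -149.7,  -49.1]), array([ 18.2,   4.2, -12.3]))
```

Emit:
apply_moves([
  {"grip":255,"xyz":[-18,-37,-12],"rotation":[4.5,1,-3]},
  {"grip":255,"xyz":[-36,-75,-24.5],"rotation":[9,2,-6]},
  {"grip":255,"xyz":[-54,-112,-37],"rotation":[13.5,3.1,-9]},
  {"grip":255,"xyz":[-72.8,-149.7,-49],"rotation":[18.2,4.2,-12.3]},
  {"grip":255,"xyz":[-72.8,-149.7,-49],"rotation":[18.2,4.2,-12.3]},
])

```text
time: 12.72
ee_pos: [0.4798, 0.3256, 0.2396]
eef_rot: [0.978, 0.21, 0.0, -0.0]
ft_force: [1.2, -0.8, -3.4]
width: 0.0597
```

```bash
python3 - <<'E'
from h import *
s=r.read_state();print(s['time'],s['ee_pos'],s['joint_positions'],s['ft_force'])
print(delta(TR+Z*.24,ori(0,YT)), delta(TR+Z*.074,ori(0,YT)))
c=cam('side'); W=c['W'];img=c['img'].astype(int)
cv2.imwrite('pics/side7.png',cv2.resize(c['img'][20:240,130:350],None,fx=2.7,fy=2.7,interpolation=cv2.INTER_CUBIC))
m=(img[...,2]>img[...,0]*1.6)&(img[...,2]>60)&(abs(W[...,0]-.48)<.06)&(abs(W[...,1]-.32)<.07)&(W[...,2]>.1)&(W[...,2]<.35)
q=W[m];print(m.sum(),np.percentile(q,[1,50,99],axis=0))
E
```

```text
12.725 [0.48  0.326 0.24 ] [-0.026  0.326 -0.8    1.539  0.236  1.377 -0.423] [ 1.19  -0.823 -3.412]
(array([ 1.3,  1.2, -0.4]), array([-0. , -0. ,  0.2])) (array([  1.3,   1.3, 165.6]), array([-0. , -0. ,  0.2]))
1072 [[0.435 0.278 0.179]
 [0.481 0.294 0.226]
 [0.519 0.33  0.333]]
```

View pics/side7.png

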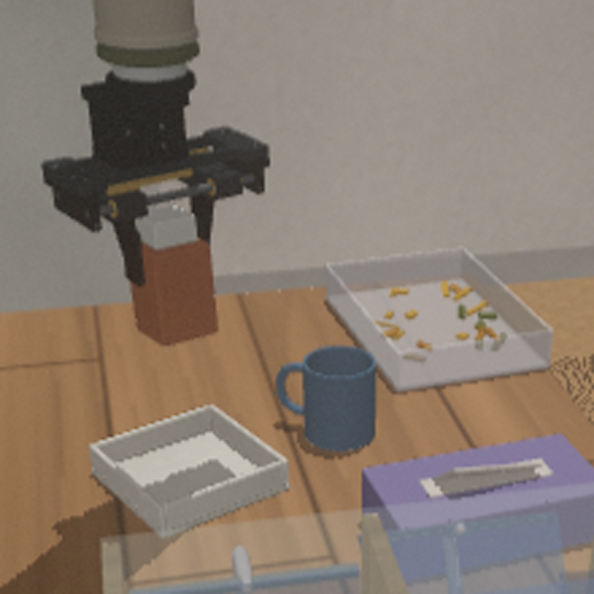

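Jar hangs upright over the tray, bottom ≈ z 0.175 as expected. Lowering.

Emit:
apply_moves([
  {"grip":255,"xyz":[1,1,40],"rotation":[0,0,0]},
  {"grip":255,"xyz":[1,1,80],"rotation":[0,0,0]},
  {"grip":255,"xyz":[1,1,115],"rotation":[0,0,0]},
  {"grip":255,"xyz":[1,1,140],"rotation":[0,0,0]},
  {"grip":255,"xyz":[1,1,154],"rotation":[0,0,0]},
])

```text
time: 13.4
ee_pos: [0.483, 0.3214, 0.0835]
eef_rot: [0.978, 0.207, -0.001, 0.002]
ft_force: [0.5, 0.8, -2.9]
width: 0.0598
```

Emit:
apply_moves([
  {"grip":255,"xyz":[0,0,1],"rotation":[0,0,0]},
  {"grip":255,"xyz":[0,0,2],"rotation":[0,0,0]},
])

```text
time: 13.65
ee_pos: [0.4836, 0.3213, 0.0821]
eef_rot: [0.978, 0.207, -0.001, 0.002]
ft_force: [-0.2, -0.3, -3.2]
width: 0.0594
```

```bash
python3 - <<'E'
from h import *
s=r.read_state();print(s['time'],s['ee_pos'],s['joint_positions'],s['ft_force'])
print(delta(TR+Z*.073,ori(0,YT)))
c=cam('side'); W=c['W'];img=c['img'].astype(int)
cv2.imwrite('pics/side8.png',cv2.resize(c['img'][80:240,130:290],None,fx=3.7,fy=3.7,interpolation=cv2.INTER_CUBIC))
E
```

```text
13.65 [0.484 0.321 0.082] [-0.069  0.472 -0.743  1.714  0.356  1.098 -0.506] [-0.169 -0.286 -3.231]
(array([-0.4, -4.3,  9.1]), array([ 0.2,  0.1, -0.1]))
```

View pics/side8.png

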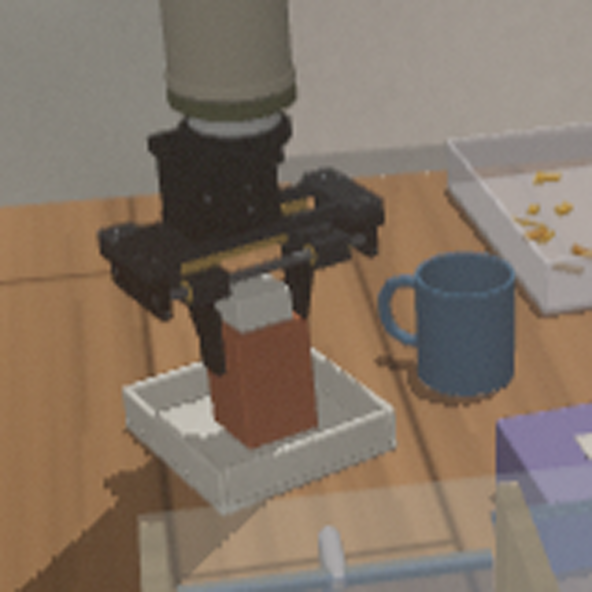

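Emit:
apply_moves([
  {"grip":255,"xyz":[0,-2,2],"rotation":[0.2,0.1,0]},
  {"grip":255,"xyz":[0,-4,4],"rotation":[0.2,0.1,0]},
  {"grip":255,"xyz":[0,-4,5.5],"rotation":[0.2,0.1,0]},
  {"grip":255,"xyz":[0,-4,6.5],"rotation":[0.2,0.1,0]},
  {"grip":255,"xyz":[0,-4,6.5],"rotation":[0.2,0.1,0]},
])

```text
time: 14.32
ee_pos: [0.4819, 0.3251, 0.0756]
eef_rot: [0.978, 0.207, 0.0, 0.0]
ft_force: [-0.2, 0.5, -3.6]
width: 0.06
```

```bash
python3 - <<'E'
from h import *
s=r.read_state();print(s['time'],s['ee_pos'],s['ft_force'])
print(delta(TR+Z*.073,ori(0,YT)))
E
```

```text
14.325 [0.482 0.325 0.076] [-0.242  0.53  -3.631]
(array([-0.4, -0.1,  2.6]), array([ 0. ,  0. , -0.1]))
```

Emit:
apply_moves([
  {"grip":255,"xyz":[0,0,1],"rotation":[0,0,0]},
  {"grip":255,"xyz":[0,0,2],"rotation":[0,0,0]},
  {"grip":255,"xyz":[0,0,2],"rotation":[0,0,0]},
])

```text
time: 14.7
ee_pos: [0.4818, 0.325, 0.0735]
eef_rot: [0.978, 0.207, -0.0, 0.0]
ft_force: [0.1, -0.4, -3.1]
width: 0.0599
```

Emit:
apply_moves([
  {"grip":255,"xyz":[0,0,0.8],"rotation":[0,0,0]},
  {"grip":255,"xyz":[0,0,0.8],"rotation":[0,0,0]},
])

```text
time: 14.95
ee_pos: [0.482, 0.325, 0.0729]
eef_rot: [0.978, 0.207, 0.0, 0.0]
ft_force: [-0.8, -1.4, 0.8]
width: 0.0599
```

Contact (z force −3.2 → +0.8). Seat slightly and release.

Emit:
apply_moves([
  {"grip":255,"xyz":[0,0,0.3],"rotation":[0,0,0]},
  {"grip":200,"xyz":[0,0,0.3],"rotation":[0,0,0]},
  {"grip":0,"xyz":[0,0,0.3],"rotation":[0,0,0]},
  {"grip":0,"xyz":[0,0,0.3],"rotation":[0,0,0]},
  {"grip":0,"xyz":[0,0,0.3],"rotation":[0,0,0]},
])

```text
time: 15.58
ee_pos: [0.482, 0.3252, 0.0726]
eef_rot: [0.978, 0.207, 0.0, 0.0]
ft_force: [-0.3, 0.3, -0.2]
width: 0.0814
```

Emit:
apply_moves([
  {"grip":0,"xyz":[0,0,0],"rotation":[0,0,0]},
  {"grip":0,"xyz":[0,0,-10],"rotation":[0,0,0]},
  {"grip":0,"xyz":[0,0,-40],"rotation":[0,0,0]},
  {"grip":0,"xyz":[0,0,-80],"rotation":[0,0,0]},
  {"grip":0,"xyz":[0,0,-120],"rotation":[0,0,0]},
])

```text
time: 16.2
ee_pos: [0.4818, 0.3253, 0.1946]
eef_rot: [0.978, 0.207, 0.0, -0.0]
ft_force: [-0.4, 0.3, 1.1]
width: 0.0868
```

```bash
python3 - <<'E'
from h import *
s=r.read_state();print(s['time'],s['ee_pos'],s['joint_positions'],s['ft_force'],s['width'])
c=cam('side'); cv2.imwrite('pics/side9.png',c['img'])
# push target: closed fingers, tool down alpha=10deg, in front of bar
for th,off in((.65,.03),(.65,.016),(0,.016)):
    P=binpt(-.04,0,.105,th); print(th,P)
E
```

```text
16.2 [0.482 0.325 0.195] [-0.033  0.36  -0.79   1.598  0.263  1.294 -0.445] [-0.45   0.334  1.149] 0.0868136914873535
0.65 [0.674 0.027 0.089]
0.65 [0.674 0.027 0.089]
0 [ 0.672 -0.028  0.135]
```

View pics/side9.png

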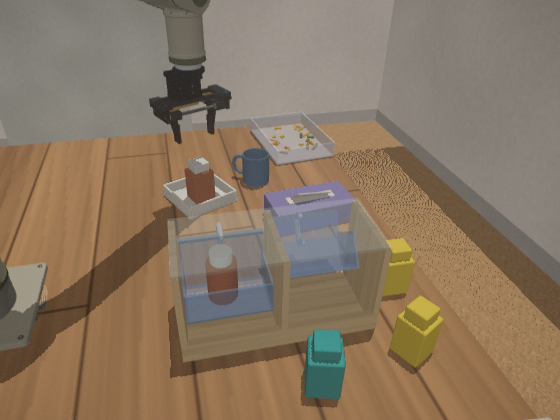

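```bash
cat >> h.py <<'E'
A=np.radians(20)
def push(th,off):
    C=binpt(-.046,0,.122,th); return C-XU*(.0105/np.cos(A)+off)
E
python3 - <<'E'
from h import *
print('up/over',delta(push(.65,.025)+Z*.15,ori(A),True))
s=r.read_state();P0=s['ee_pos'];R0=R.from_quat(s['eef_rot']).as_matrix()
print('up',delta(P0+Z*.1,R0)); print(push(.65,.025))
E
```

```text
up/over (array([ 72.8, 308.5, -38.6]), array([-19.8,  -4.8,  25.1]))
up (array([   0.7,   -0.1, -100. ]), array([0., 0., 0.]))
[0.675 0.078 0.099]
```

Emit:
apply_moves([
  {"grip":100,"xyz":[0,0,-50],"rotation":[0,0,0]},
  {"grip":200,"xyz":[5,20,-90],"rotation":[0,0,3]},
  {"grip":255,"xyz":[16,65,-95],"rotation":[-4,-1,6]},
  {"grip":255,"xyz":[27,115,-95],"rotation":[-8,-2,10]},
  {"grip":255,"xyz":[39,165,-95],"rotation":[-11,-2.8,14]},
], squeeze=30)

```text
time: 16.88
ee_pos: [0.5859, 0.1909, 0.2962]
eef_rot: [0.992, 0.085, -0.0, 0.098]
ft_force: [0.3, -0.0, -0.1]
width: 0.0449
```

```bash
python3 - <<'E'
from h import *
s=r.read_state();print(s['time'],s['ee_pos'],s['joint_positions'],s['width'])
print('over',delta(push(.65,.025)+Z*.15,ori(A),True))
E
```

```text
16.875 [0.586 0.191 0.296] [-0.012  0.405 -0.662  1.31   0.41   1.612 -0.481] 0.0449275010258806
over (array([ 69. , 116.4,  80.2]), array([-8.7, -2.1, 11. ]))
```

Emit:
apply_moves([
  {"grip":255,"xyz":[20,35,15],"rotation":[-2.5,-0.6,3]},
  {"grip":255,"xyz":[40,70,35],"rotation":[-5,-1.2,6.5]},
  {"grip":255,"xyz":[60,105,60],"rotation":[-7.5,-2,10]},
  {"grip":255,"xyz":[69,116.4,80],"rotation":[-8.7,-2.1,11]},
  {"grip":255,"xyz":[69,116.4,80],"rotation":[-8.7,-2.1,11]},
])

```text
time: 17.5
ee_pos: [0.6743, 0.0743, 0.2373]
eef_rot: [0.985, -0.012, -0.004, 0.174]
ft_force: [-0.1, 0.7, -0.3]
width: 0.0015
```

```bash
python3 - <<'E'
from h import *
s=r.read_state();print(s['time'],s['ee_pos'],s['joint_positions'],s['ft_force'],s['width'])
for a in((.65,.025),(.65,.01),(.6,.0),(.5,0)): print(a,delta(push(*a),ori(A),True))
E
```

```text
17.5 [0.674 0.074 0.237] [-0.005  0.571 -0.528  1.21   0.577  1.612 -0.541] [-0.082  0.705 -0.282] 0.0015425377169369962
(0.65, 0.025) (array([  1.1, -50.9, 139.4]), array([-0. ,  0.2,  0.1]))
(0.65, 0.01) (array([  1.1, -36.8, 144.5]), array([-0. ,  0.2,  0.1]))
(0.6, 0.0) (array([  1. , -22.2, 144.1]), array([-0. ,  0.2,  0.1]))
(0.5, 0) (array([  1. , -11.1, 137.1]), array([-0. ,  0.2,  0.1]))
```

Emit:
apply_moves([
  {"grip":255,"xyz":[1,-18,40],"rotation":[0,0,0]},
  {"grip":255,"xyz":[1,-35,85],"rotation":[0,0,0]},
  {"grip":255,"xyz":[1,-48,120],"rotation":[0,0,0]},
  {"grip":255,"xyz":[1,-51,139],"rotation":[0,0,0]},
  {"grip":255,"xyz":[1,-51,139],"rotation":[0,0,0]},
])

```text
time: 18.12
ee_pos: [0.6744, 0.0749, 0.0895]
eef_rot: [0.985, -0.012, -0.004, 0.174]
ft_force: [-0.1, 1.5, 1.5]
width: 0.0006
```

```bash
python3 - <<'E'
from h import *
s=r.read_state();print(s['time'],s['ee_pos'],s['ft_force'],s['width'])
for a in((.65,.01),(.65,0),(.6,0),(.55,0),(.5,.0),(.45,0),(.4,0)): print(a,delta(push(*a),ori(A),True))
c=cam('side'); a=cv2.resize(c['img'][120:320,220:420],None,fx=2,fy=2,interpolation=cv2.INTER_CUBIC)
c=cam('top'); b=cv2.resize(c['img'][100:300,180:380],None,fx=2,fy=2,interpolation=cv2.INTER_CUBIC)
cv2.imwrite('pics/s10.png',np.hstack([a,b]))
E
```

```text
18.125 [0.674 0.075 0.089] [-0.141  1.524  1.544] 0.0005544539561008605
(0.65, 0.01) (array([ 0.5, 14.4,  5.8]), array([-0. ,  0.2,  0.1]))
(0.65, 0) (array([ 0.4, 23.8,  9.2]), array([-0. ,  0.2,  0.1]))
(0.6, 0) (array([ 0.4, 29. ,  5.3]), array([-0. ,  0.2,  0.1]))
(0.55, 0) (array([ 0.4, 34.4,  1.7]), array([-0. ,  0.2,  0.1]))
(0.5, 0.0) (array([ 0.4, 40. , -1.6]), array([-0. ,  0.2,  0.1]))
(0.45, 0) (array([ 0.3, 45.8, -4.7]), array([-0. ,  0.2,  0.1]))
(0.4, 0) (array([ 0.3, 51.7, -7.4]), array([-0. ,  0.2,  0.1]))
```

View pics/s10.png

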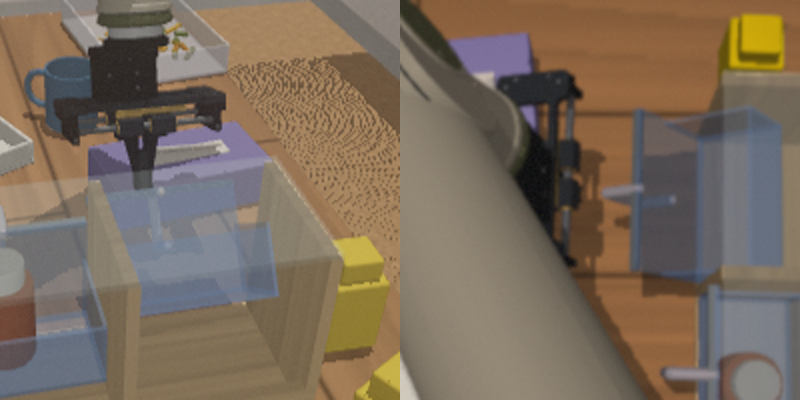

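Closed fingers stand in front of the handle (top crop: handle end (605,192)). Pushing.

Emit:
apply_moves([
  {"grip":255,"xyz":[0.4,14,6],"rotation":[0,0,0]},
  {"grip":255,"xyz":[0.4,24,9],"rotation":[0,0,0]},
  {"grip":255,"xyz":[0.4,29,5],"rotation":[0,0,0]},
  {"grip":255,"xyz":[0.4,34.5,2],"rotation":[0,0,0]},
  {"grip":255,"xyz":[0.4,40,-1.6],"rotation":[0,0,0]},
])

```text
time: 18.85
ee_pos: [0.6749, 0.0382, 0.1067]
eef_rot: [0.985, -0.012, -0.003, 0.173]
ft_force: [0.0, 1.9, -4.1]
width: 0.0005
```

```bash
python3 - <<'E'
from h import *
s=r.read_state();print(s['time'],s['ee_pos'],s['ft_force'],s['torque'])
for a in((.45,0),(.4,0),(.35,0),(.3,0),(.25,.0),(.2,0)): print(a,delta(push(*a),ori(A),True))
E
```

```text
18.85 [0.675 0.038 0.107] [ 0.02   1.886 -4.09 ] [ 1.052 -0.13  -0.039]
(0.45, 0) (array([-1. ,  5.4, -1. ]), array([-0.1,  0.1,  0.1]))
(0.4, 0) (array([-1. , 11.3, -3.8]), array([-0.1,  0.1,  0.1]))
(0.35, 0) (array([-1. , 17.3, -6.2]), array([-0.1,  0.1,  0.1]))
(0.3, 0) (array([-1. , 23.5, -8.4]), array([-0.1,  0.1,  0.1]))
(0.25, 0.0) (array([ -1.1,  29.7, -10.3]), array([-0.1,  0.1,  0.1]))
(0.2, 0) (array([ -1.1,  36.1, -11.8]), array([-0.1,  0.1,  0.1]))
```

Emit:
apply_moves([
  {"grip":255,"xyz":[-1,5.4,-1],"rotation":[0,0,0]},
  {"grip":255,"xyz":[-1,11.3,-3.8],"rotation":[0,0,0]},
  {"grip":255,"xyz":[-1,17.3,-6.2],"rotation":[0,0,0]},
  {"grip":255,"xyz":[-1,23.5,-8.4],"rotation":[0,0,0]},
  {"grip":255,"xyz":[-1,29.7,-10.3],"rotation":[0,0,0]},
])

```text
time: 19.48
ee_pos: [0.674, 0.0153, 0.1278]
eef_rot: [0.985, -0.012, -0.002, 0.172]
ft_force: [0.9, 5.7, 2.4]
width: 0.0007
```

```bash
python3 - <<'E'
from h import *
s=r.read_state();print(s['time'],s['ee_pos'],s['ft_force'],s['torque'])
for a in((.25,.0),(.2,0),(.15,0),(.1,0),(.05,0),(0,0)): print(a,delta(push(*a),ori(A),True))
E
```

```text
19.475 [0.674 0.015 0.128] [0.939 5.694 2.446] [ 1.519 -0.26   0.08 ]
(0.25, 0.0) (array([-0.7,  1. ,  1.7]), array([-0.2, -0.1,  0.1]))
(0.2, 0) (array([-0.7,  7.3,  0.2]), array([-0.2, -0.1,  0.1]))
(0.15, 0) (array([-0.7, 13.7, -1. ]), array([-0.2, -0.1,  0.1]))
(0.1, 0) (array([-0.7, 20.2, -1.9]), array([-0.2, -0.1,  0.1]))
(0.05, 0) (array([-0.8, 26.6, -2.5]), array([-0.2, -0.1,  0.1]))
(0, 0) (array([-0.8, 33.2, -2.8]), array([-0.2, -0.1,  0.1]))
```

Emit:
apply_moves([
  {"grip":255,"xyz":[-0.7,5,0.5],"rotation":[0,0,0]},
  {"grip":255,"xyz":[-0.7,10,0],"rotation":[0,0,0]},
  {"grip":255,"xyz":[-0.7,15,-1],"rotation":[0,0,0]},
  {"grip":255,"xyz":[-0.7,19,-1.8],"rotation":[0,0,0]},
  {"grip":255,"xyz":[-0.7,22,-2],"rotation":[0,0,0]},
])

```text
time: 20.1
ee_pos: [0.6734, -0.0038, 0.1385]
eef_rot: [0.985, -0.011, -0.001, 0.171]
ft_force: [0.0, 5.5, 3.2]
width: 0.0005
```

```bash
python3 - <<'E'
from h import *
s=r.read_state();print(s['time'],s['ee_pos'],s['ft_force'],s['torque'])
print(delta(push(0,0),ori(A),True))
c=cam('side'); W=c['W'];cv2.imwrite('pics/side11.png',cv2.resize(c['img'][120:320,180:420],None,fx=3,fy=3,interpolation=cv2.INTER_CUBIC))
E
```

```text
20.1 [ 0.673 -0.004  0.139] [0.035 5.528 3.24 ] [ 1.184 -0.109 -0.004]
(array([-0.7, 11.6,  0.8]), array([-0.3, -0.2,  0.1]))
```

View pics/side11.png

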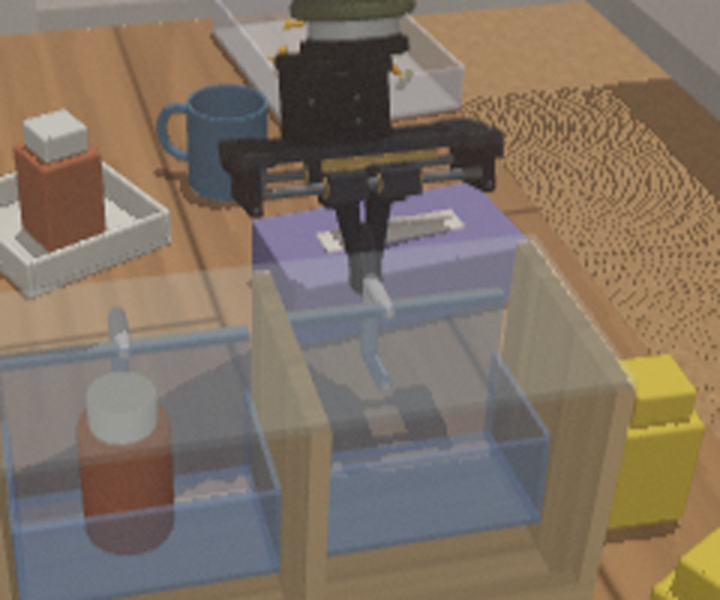

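Nearly closed (force still only the pivot's ~6 N). Continue gently to the stop.

Emit:
apply_moves([
  {"grip":255,"xyz":[0,1.5,0.3],"rotation":[0,0,0]},
  {"grip":255,"xyz":[0,3,0.5],"rotation":[0,0,0]},
  {"grip":255,"xyz":[0,4.5,0.8],"rotation":[0,0,0]},
  {"grip":255,"xyz":[0,5.5,1],"rotation":[0,0,0]},
])

```text
time: 20.65
ee_pos: [0.6734, -0.0099, 0.1398]
eef_rot: [0.985, -0.012, -0.0, 0.172]
ft_force: [0.7, 4.1, 2.8]
width: 0.0006
```

Emit:
apply_moves([
  {"grip":255,"xyz":[0,1,0.3],"rotation":[0,0,0]},
  {"grip":255,"xyz":[0,2,0.6],"rotation":[0,0,0]},
  {"grip":255,"xyz":[0,2,0.6],"rotation":[0,0,0]},
])

```text
time: 21.02
ee_pos: [0.6734, -0.0116, 0.1399]
eef_rot: [0.985, -0.011, -0.0, 0.171]
ft_force: [0.2, 5.5, 4.6]
width: 0.0005
```

Emit:
apply_moves([
  {"grip":255,"xyz":[0,1,0.3],"rotation":[0,0,0]},
  {"grip":255,"xyz":[0,2,0.6],"rotation":[0,0,0]},
  {"grip":255,"xyz":[0,2,0.6],"rotation":[0,0,0]},
])

```text
time: 21.4
ee_pos: [0.6734, -0.0118, 0.14]
eef_rot: [0.985, -0.011, -0.0, 0.17]
ft_force: [0.4, 8.7, 4.6]
width: 0.0002
```

Emit:
apply_moves([
  {"grip":255,"xyz":[0,1,0.3],"rotation":[0,0,0]},
  {"grip":255,"xyz":[0,1.5,0.5],"rotation":[0,0,0]},
  {"grip":255,"xyz":[0,1.5,0.5],"rotation":[0,0,0]},
])

```text
time: 21.78
ee_pos: [0.6734, -0.0118, 0.14]
eef_rot: [0.986, -0.01, 0.0, 0.169]
ft_force: [-0.6, 8.7, 3.8]
width: 0.0003
```

```bash
python3 - <<'E'
from h import *
s=r.read_state();print(s['time'],s['ee_pos'],s['ft_force'],s['torque'])
R0=R.from_quat(s['eef_rot']).as_matrix()
for d in(.008,0,-.011): 
    v=s['ee_pos']+d*R0[:,2]-HL; print('f,h',-v@XU,v[2])
E
```

```text
21.775 [ 0.673 -0.012  0.14 ] [-0.577  8.728  3.816] [ 1.862  0.012 -0.075]
f,h 0.05393827650456288 0.10245815106780817
f,h 0.056607015259783046 0.10999974950451702
f,h 0.06027653104821077 0.1203694473549917
```

Emit:
apply_moves([
  {"grip":255,"xyz":[0,1.5,0.5],"rotation":[0,0,0]},
  {"grip":255,"xyz":[0,3,1],"rotation":[0,0,0]},
  {"grip":255,"xyz":[0,4,1.4],"rotation":[0,0,0]},
  {"grip":255,"xyz":[0,4,1.4],"rotation":[0,0,0]},
])

```text
time: 22.28
ee_pos: [0.6734, -0.0121, 0.1401]
eef_rot: [0.986, -0.008, 0.001, 0.167]
ft_force: [-1.6, 13.8, 5.2]
width: 0.0004
```

```bash
python3 - <<'E'
from h import *
s=r.read_state();print(s['time'],s['ee_pos'],s['ft_force'])
E
```

```text
22.275 [ 0.673 -0.012  0.14 ] [-1.55  13.846  5.163]
```

Stop reached (14 N, no motion). Back off straight out, then up.

Emit:
apply_moves([
  {"grip":255,"xyz":[0,-8,-3],"rotation":[0,0,0]},
  {"grip":255,"xyz":[0,-25,-9],"rotation":[0,0,0]},
  {"grip":255,"xyz":[0,-40,-40],"rotation":[0,0,0]},
  {"grip":255,"xyz":[0,-40,-90],"rotation":[0,0,0]},
  {"grip":255,"xyz":[0,-40,-140],"rotation":[0,0,0]},
])

```text
time: 22.9
ee_pos: [0.6738, 0.0724, 0.2599]
eef_rot: [0.986, -0.008, 0.0, 0.167]
ft_force: [0.6, -0.8, -0.5]
width: 0.0006
```

Emit:
apply_moves([
  {"grip":255,"xyz":[-30,-40,-20],"rotation":[0,0,0]},
  {"grip":255,"xyz":[-60,-80,-40],"rotation":[0,0,0]},
  {"grip":255,"xyz":[-90,-120,-60],"rotation":[0,0,0]},
  {"grip":255,"xyz":[-120,-160,-80],"rotation":[0,0,0]},
  {"grip":255,"xyz":[-120,-200,-100],"rotation":[0,0,0]},
])

```text
time: 23.52
ee_pos: [0.5554, 0.2982, 0.2888]
eef_rot: [0.986, -0.007, 0.001, 0.168]
ft_force: [0.7, -0.4, -0.1]
width: 0.0006
```

```bash
python3 - <<'E'
from h import *
s=r.read_state();print(s['time'],s['ee_pos'],s['ft_force'])
for n in('side','top'):
    c=cam(n); cv2.imwrite(f'pics/{n}12.png',c['img']); np.savez(f'{n}12.npz',W=c['W'],img=c['img'])
W=np.load('top12.npz')['W'];W0=np.load('top0.npz')['W']
for w in(W0,W):
    v=w-HL; f=-(v@XU);by=v@YU; m=(abs(by)<.08)&(f>-.02)&(f<.06)&(w[...,2]>.145)&(w[...,2]<.16)&(abs(by)>.012)
    m2=(abs(by)<.012)&(f>.015)&(f<.09)&(w[...,2]>.14)&(w[...,2]<.165)
    print('panel top f',m.sum(),f[m].mean(),np.percentile(f[m],[5,95]),w[...,2][m].mean(),'handle',m2.sum(),f[m2].max(),w[...,2][m2].mean())
E
```

```text
23.525 [0.555 0.298 0.289] [ 0.698 -0.394 -0.092]
panel top f 414 0.0011824640084367808 [-0.004  0.006] 0.15409009783759944 handle 100 0.04600064239372482 0.15328028969298
panel top f 415 0.0011765102058384565 [-0.004  0.006] 0.1541753332531305 handle 102 0.04596143728766827 0.15306183494478665
```

View pics/side12.png

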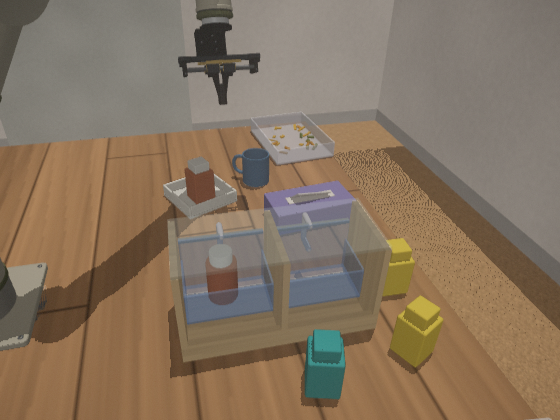

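View pics/top12.png

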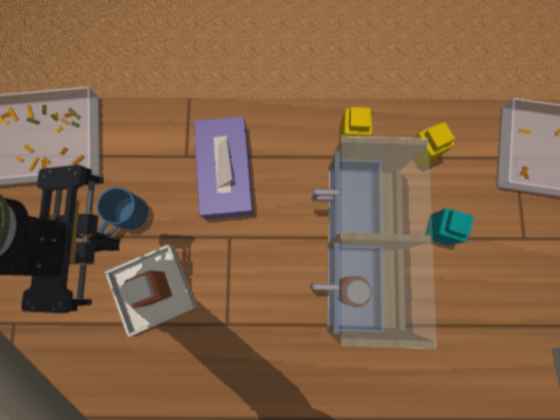

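Panel and handle readings match the initial closed pose to 0.1 mm. The jar is upright in the tray at top (143,290), and the mug (122,209), tissue box (222,167), and round jar (356,292) are unmoved. Handing in.

Emit:
apply_moves([
  {"grip":255,"xyz":[0,0,0],"rotation":[0,0,0]},
  {"grip":255,"xyz":[0,0,0],"rotation":[0,0,0]},
])

```text
time: 23.88
ee_pos: [0.5551, 0.3009, 0.287]
eef_rot: [0.986, -0.005, -0.0, 0.167]
ft_force: [0.2, -0.6, -0.0]
width: 0.0002
```

```bash
python3 - <<'E'
from h import *
s=r.read_state();print(s['time'],abs(s['joint_vel']).max(),s['ft_force']); print(r.close_job())
E
```

```text
23.875 0.012642207522724712 [ 0.198 -0.576 -0.043]
the job is handed in; nothing more can be done
None
```

I tilted the far bin (bin_left) to its stop at about 0.65 rad and lifted the square jar out along its axis. I set it upright near the middle of the tray, releasing only after the wrist force showed floor contact. I then pushed the bin shut until it stopped moving at about 14 N, and handed the job in at 23.9 s.

- **Bin closed:** panel and handle depth readings match the initial closed ones to about 0.1 mm.
- **Jar and bystanders:** the pictures show the jar upright in the tray. The round jar, its bin, the tissue box, the mug and the look-alikes appear unmoved, judged by eye only.
- **Robot:** the gripper was clear of everything and nearly still at hand-in. Wrist forces read after each move stayed below about 16 N. No check failed or disagreed.

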